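Release the glued pin box from the ratchet clamp and slide it up to the drying stop

ROBOT

A 7-joint arm with a two-finger parallel gripper is mounted at the origin on a cart in front of the work surface, level with it; the furniture and walls round the work are solid. World frame = base frame: x ahead of the robot, y to its left, z up, the work surface at z = 0. Lengths are in m, angles in degrees, forces in N, time in s.
With the tool pointing down it reaches from about 0.4 to 0.85 m from the base axis. Payload 10.4 kg.
Tool frame: the origin (TCP) lies between the finger pads; the fingertips stand 8 mm ahead of it and the grasp point (between the pads) lies 11 mm behind it; z points along the fingers, y is the line along which they close (so a half turn about z gives the same grasp; the last joint's range is limited). The gripper opens to 85 mm and grips with 20 to 120 N. Pads are 22 mm wide; open, the fingers measure 114 mm over their backs; the gripper's body (76 mm by 85 mm) begins 54 mm behind the grasp point. The pads swing forward as they close: fully open they stand 13 mm farther back than shut.
Start: joints at [-76.009, 19.034, -3.707, 83.658, 1.238, 77.344, -5.071], TCP at [0.165, 0.603, 0.239] pointing down, gripper open.
Joint ranges: [-148.97, 148.97], [-28.65, 121.19], [-84.17, 76.75], [9.2, 138.47], [-72.65, 252.65], [3.7, 117.97], [-149.18, 149.18]. Speed limits (degrees/s): [127.2, 127.2, 159.86, 159.86, 180, 180, 180].

INTERFACE

Orientations are given as [roll, pitch, yaw] about the fixed x, y, z axes, in that order (R = Rz(yaw) Ry(pitch) Rx(roll)).
In Python, from station import env gives the robot as it stands.
- The arm moves only by the tool apply_moves, never from a script. Its argument "plan" is a list of rows, each an object of numbers: "tx", "ty", "tz": the shift along the world's x, y, z in cm; "roll": the turn about the world's z in rad; "hand": the gripper command: -1 is shut, 1 is fully open, values between are in proportion. In form: [{"tx": .., "ty": .., "tz": .., "roll": .., "hand": ..}, ...]. A call has 1 to 20 rows; each row is the pose to reach, as a shift and turn from the pose commanded when the call began; what a row does not reach only later rows make up. A row lasts 1/10 s, in which the tool goes at most 50 mm and 8.59 degrees, less where a joint would pass 70% of its speed; a pose out of reach is approached as far as the arm can. A call with a gripper value outside its range is refused whole. The fingers move at their own pace and stop on an object; "squeeze" is the grip in N (left out, the last holds). Time passes only in rows, so rows that repeat a pose let the fingers close. It gives the time, the measured TCP pose, the force, the opening and the grip force at its end, in the units of the state.
- env.observe(): the state, without advancing time (a new reading comes with each control period).
- env.get_image(name): name is "scene" or "top"; returns a dict with "pixels" (400x640x3 uint8, blue, green, red), "intrinsics" (3x3 intrinsics, pixels), "camera_from_world" (4x4, takes a point from world to camera coordinates). Camera axes: x right, y down, z forward; pixel columns grow to the right and rows downward; lengths in m; the calibration is good to about 2 mm. A picture is of the moment at which its call begins. There is no depth.
- env.hand_in(): hands the job in; it is judged then, once.
Trained networks look in the newest picture that a camera, given by its name, has taken for a name from the list of things; names that differ only in an ending like _2 or _b are one class to them, and where a whole thing is asked for, a point or a joint stands for the part that bears it (a point fixed in the world has none). Each returns a list of dicts, best first, with "p" (0 to 1); they miss things now and then, are a little off and sometimes report something else, mostly with a low value. They report only what shows in the picture. A call takes as long as a camera call. They do not tell look-alikes from the thing itself.
- env.find_in(name, camera): "box" ([left, top, width, height] in pixels, round what is visible of it).
- env.cut_out(name, camera): "pixels" (400x640 bool, what is visible of it) and "box" ([left, top, width, height] in pixels, round what is visible of it).
The state is a dict: "clock": time; "qpos": joint angles; "qvel": joint speeds; "effort": joint torques, N m; "eef_pos": TCP position; "orientation": TCP orientation; "contact_force": force on the tool from outside, world axes, zero at the start; "torque": the same for the moment, N m; "opening": opening from 0.0 (shut) to 1.0 (fully open); "finger_force": force on a finger pad.
Only numpy, scipy, OpenCV 4.12 (cv2) and the standard library are available. Lean on these libraries where they do the work, as an engineer would, in place of code of your own. Each camera call takes 0.05 s, during which the arm holds its last target. There are 200 camera calls.

TASK

The glue on the little card pin box in the clamping jig has set. Lift the red pawl clear of the toothed bar by pressing down its tail, then pull the bar fully back by its black post so that the corner jaw lets the box go. Then push the box up the jig's white ramp, sliding it without lifting it off, and leave it lying against the stop at the top; finally press the pawl's nose back down onto the bar so that the opened clamp stays put, and leave the glue stick, tape roll, glass bottle and mug where they are.

Things in the scene. Friction and masses are not known exactly. Their poses are not given: they have to be found in the camera images.
- jig: Clamping jig fixed on the desk: 12 mm wood base with a flat bay, a white ramp and a ratchet clamp. Origin: on the desk under the middle of the bay. x points up the ramp, y to the fixed blue jaw (38 mm high, its face at y = 35 mm), z up; clamp arm, bar and pull post run out along -y. Bay floor z = 12 mm. The base starts at x = -41 mm; nothing stands behind the box (-x side).
- ramp_end (a point): Middle of the line where ramp and top stop meet (x = 115, y = 0, z = 27 mm in the jig). The white ramp rises at 10 degrees from the bay floor (x = 31, z = 12 mm) for 85 mm along the slope to a wooden stop 22 mm high, square to the slope. Side rails at y = +36 and -41 mm stand 10 mm above the ramp. A box against the stop has its centre at x = 90, z = 33 mm.
- box_centre (a point): Centre of the card pin box: loose, 80 to 170 g, 46 mm along its x, 70 mm along its y, 20 mm high. It starts on the bay floor between the jaws, axes along the jig's; the moving jaw's lip blocks its ramp-side corner until the bar is withdrawn. Pushed at the middle of its 70 mm rear face it slides up between the rails, and friction keeps it there.
- bar (a joint): Toothed steel bar with the moving corner jaw: how far it is withdrawn along the jig's -y, m. 0 = clamping, 0.0405 = fully back at its end stop. It slides against 2 N of friction and stays where left; with the pawl down its teeth (10 mm pitch, 5 mm high, tips 35 mm above the desk) lock it after 2 mm of play. Jaw 36 mm high.
- pull_post (a point): On the axis of the upright black pull post at the bar's outer end, 55 mm above the desk. Post 18 mm in diameter, from z = 30 mm (on the bar) to 72 mm. At the start at x = 0, y = -232 mm in the jig; it moves with the bar. About 50 mm are free along the bar between it and the pawl's tail: hook it from the inner side or grasp it.
- pawl (a joint): Red rocker pawl: angle, rad. 0 = nose tooth down in the teeth (locked), 0.40 = nose fully raised; clear of the teeth above about 0.15. A stiff hinge (0.06 N m) holds it where it is left. The hinge runs along the jig's x at x = 0, y = -128 mm, 40 mm above the desk; ears beside it reach 46 mm high.
- pawl_tail (a point): Middle of the top of the pawl's tail pad (24 mm by 18 mm), on the post side: with the pawl down 34 mm out from the hinge along -y and 21 mm above it (61 mm above the desk). About 2 N downward swings it; at full lift this point is 15 mm lower and 6 mm farther out.
- pawl_nose (a point): Middle of the top of the pawl's nose pad (20 mm by 17 mm), on the jaw side: with the pawl down 31 mm from the hinge along +y and 5 mm above it (45 mm above the desk); 12 mm higher at full lift. About 2 N downward swings it back down.
- glue_stick: White and dark glue stick, 27 mm in diameter, 98 mm high, standing loose on the desk; origin under its middle. A bystander.
- tape_roll: White roll of paper tape, 53 mm in diameter, 18 mm high, lying loose; origin under its middle. A bystander.
- glass_bottle: Small glass bottle, 61 mm in diameter, 109 mm high, standing loose; origin under its middle. A bystander.
- mug: Dark mug, 79 mm by 109 mm over the handle, 90 mm high, standing loose; origin under its middle. A bystander.
Things that resemble listed ones, but are neither listed nor needed, are in the scene too. Leave any brown or yellow look-alike of the part that bears box_centre alone.

How it is judged (in metres and radians):
On the way, in this order (a step that is already met when the one before it is completed fails the run):
1. the pawl is lifted clear while the bar is still home (value of joint pawl above 0.18 rad and value of joint bar below 0.008 m), for 0.2 s.
2. the bar is withdrawn past the lifted pawl (value of joint bar above 0.034 m and value of joint pawl above 0.15 rad), for 0.2 s.
3. the box lies on the ramp against the top stop (x of box_centre in the frame of jig above 0.085 m and z of box_centre in the frame of jig between 0.028 and 0.038 m), for 0.2 s.
4. the pawl is back down on the bar (value of joint pawl below 0.15 rad and value of joint bar above 0.032 m), for 0.2 s.
At the end, for the whole second after the job is handed in: The pin box lies at rest, right way up, on the ramp with its upper face against the top stop (centre within 5 mm of touching), the bar is withdrawn at least 32 mm, and the pawl is down on the bar (under 0.15 rad) (all of step 3 and all of step 4 and x of box_centre in the frame of jig below 0.096 m and angle between box_centre's own z axis and vertical below 0.3 rad and linear speed of pin_box below 0.01 m/s).
It fails at once if the box is lifted off the jig (its centre more than 17 mm above its place at the stop) (z of box_centre in the frame of jig above 0.05 m).
It fails at once if the glue stick, tape roll, glass bottle or mug is moved more than 30 mm (distance of any of glue_stick, tape_roll, glass_bottle, mug from where it was at the start of the episode above 0.03 m).
It also fails if it takes over 51 s, if anything falls off the work surface, if the arm or the gripper's body presses on something with over 40 N, if the wrist force passes 120 N, or if a joint passes its speed limit or range.

## Working session

There is one attempt and no reset: what is moved stays moved. The work goes in short steps, Python scripts to look and compute and a tool call to move; the robot and the scene stay as the last step left them, time stands still between calls to the robot, and variables do not carry over. Pictures are saved under pics/ and viewed, at most 10 in all, crops included, and the job is handed in when it is done.

Besides the shell and the picture viewer there is one more tool, called after "Call:" as name([rows], argument=value, ...), one row to a line, values as JSON. apply_moves: Moves the arm, as the interface text tells. Its arguments: {"type":"object","properties":{"plan":{"type":"array","items":{"type":"object","properties":{"tx":{"type":"number"},"ty":{"type":"number"},"tz":{"type":"number"},"roll":{"type":"number"},"hand":{"type":"number"}}}},"squeeze":{"type":"number"}},"required":["plan"]}

```bash
mkdir -p pics; ls; python3 - <<'E'
from station import env
import cv2
for c in("scene","top"):
    im=env.get_image(c); cv2.imwrite(f"pics/{c}0.png",im["pixels"])
    print(c,im["intrinsics"],im["camera_from_world"])
for n in ["jig","box_centre","pull_post","pawl","pawl_tail","pawl_nose","bar","glue_stick","tape_roll","glass_bottle","mug"]:
    for c in("scene","top"):
        print(n,c,[(d["box"],round(d["p"],2)) for d in env.find_in(n,c)][:3])
print(env.observe())
E
```

```text
pics
scene [[378.82784551   0.         315.2970094 ]
 [  0.         378.82784551 201.09586093]
 [  0.           0.           1.        ]] [[-0.91448142 -0.40462522  0.00147213  0.51114277]
 [-0.22714166  0.51033841 -0.82943437  0.15449962]
 [ 0.33485878 -0.7588367  -0.55860223  1.3131513 ]
 [ 0.          0.          0.          1.        ]]
top [[431.06812442   0.         310.66480748]
 [  0.         431.06812442 203.32779453]
 [  0.           0.           1.        ]] [[-6.21664371e-04 -9.99998054e-01  1.87248622e-03  2.51245647e-02]
 [-9.98747251e-01  5.27193975e-04 -5.00364873e-02  5.65322216e-01]
 [ 5.00354028e-02 -1.90124637e-03 -9.98745635e-01  1.43279716e+00]
 [ 0.00000000e+00  0.00000000e+00  0.00000000e+00  1.00000000e+00]]
jig scene [([276.7, 178.7, 56.1, 56.5], 0.55)]
jig top [([262.0, 179.1, 95.5, 55.8], 0.72)]
box_centre scene [([310.1, 213.9, 13.8, 14.1], 0.57), ([292.0, 193.2, 12.6, 10.5], 0.44)]
box_centre top [([320.3, 169.4, 23.9, 20.8], 0.8), ([269.1, 210.5, 28.3, 20.8], 0.73), ([245.9, 240.5, 19.3, 31.3], 0.55)]
pull_post scene [([308.7, 182.9, 26.7, 34.9], 0.55),
[... 999 characters left out ...]

{'clock': 1.2, 'qpos': array([-76.01120641,  19.03207115,  -3.70832301,  83.65799949,
         1.23566583,  77.34369792,  -5.07238389]), 'qvel': array([-0.02560711, -0.05588227,  0.05158231, -0.07868765, -0.01048163,
       -0.00779442, -0.09274841]), 'effort': array([ 2.77837853e-04, -6.25215268e+01,  4.89433750e-02, -3.91832185e+01,
        1.65242498e-02,  1.47026167e-03, -6.73193904e-05]), 'eef_pos': array([0.16471232, 0.60292115, 0.23935127]), 'orientation': array([ 1.79994194e+02, -3.38067306e-03,  1.64715604e+02]), 'contact_force': array([ 0.41265134, -0.4570803 ,  0.58655179]), 'torque': array([0.00607813, 0.0594897 , 0.03937781]), 'finger_force': 0.0, 'opening': 1.0002913760048076}
```

```bash
python3 - <<'E'
import cv2
a=cv2.imread("pics/top0.png")[130:280,230:430]; cv2.imwrite("pics/t1.png",cv2.resize(a,None,fx=4,fy=4,interpolation=2))
a=cv2.imread("pics/scene0.png")[130:260,240:400]; cv2.imwrite("pics/s1.png",cv2.resize(a,None,fx=4.5,fy=4.5,interpolation=2))
E
```

```text
(no output)
```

View pics/t1.png

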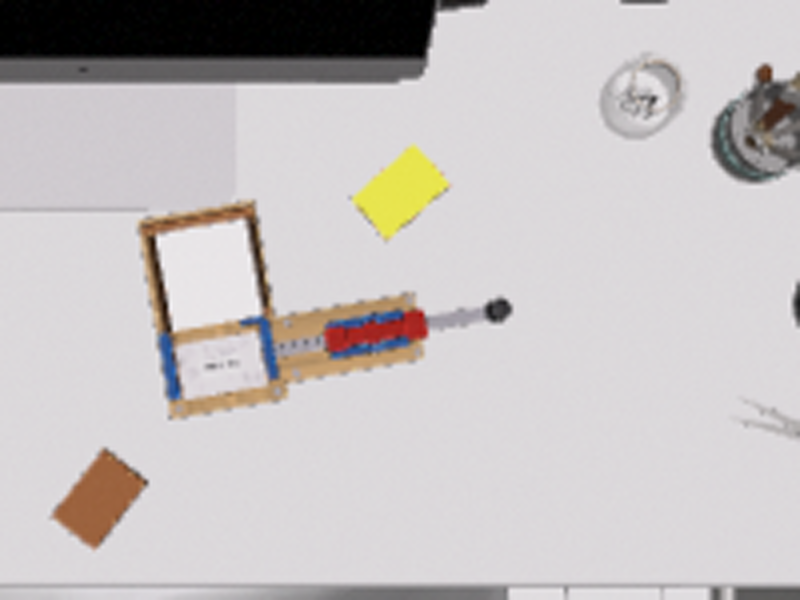

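View pics/s1.png

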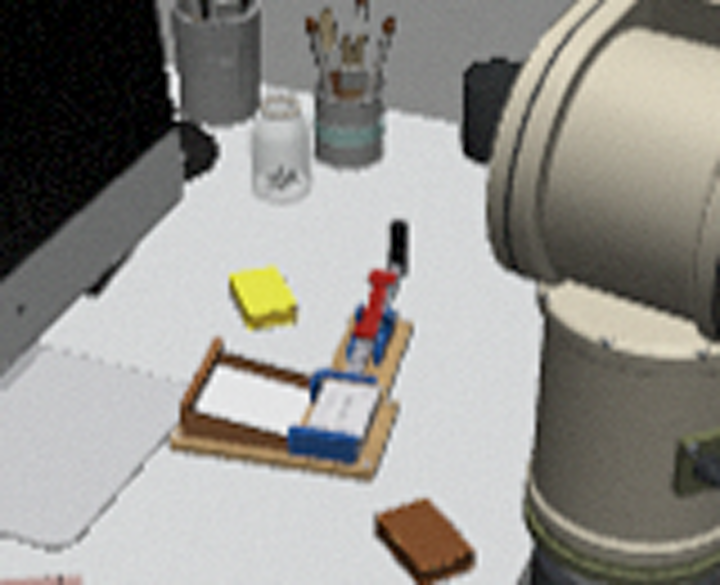

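View pics/top0.png

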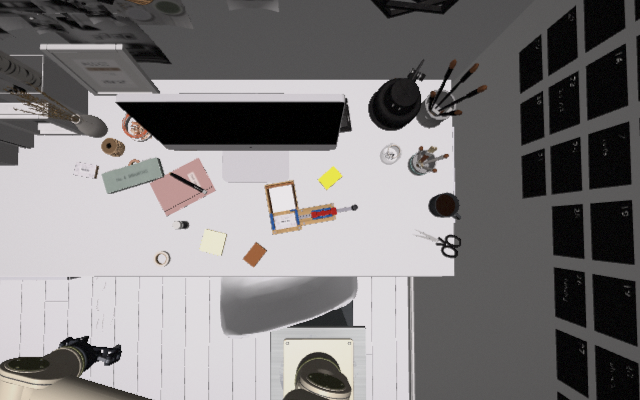

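```bash
cat > h.py <<'E'
import numpy as np, cv2
from station import env
from scipy.optimize import least_squares
def cam(c):
    im=env.get_image(c); return im["pixels"],im["intrinsics"],im["camera_from_world"]
def proj(K,T,P):
    p=np.atleast_2d(P)@T[:3,:3].T+T[:3,3]; q=p@K.T; return q[:,:2]/q[:,2:]
def onplane(K,T,uv,z):
    R,t=T[:3,:3],T[:3,3]; C=-R.T@t; d=R.T@np.linalg.solve(K,[*uv,1]); return C+d*(z-C[2])/d[2]
def jw(s,P):
    x,y,a=s; P=np.atleast_2d(np.array(P,float)); c,n=np.cos(a),np.sin(a)
    return np.c_[x+c*P[:,0]-n*P[:,1],y+n*P[:,0]+c*P[:,1],P[:,2]]
E
python3 - <<'E'
from h import *
_,K,T=cam("top");_,K2,T2=cam("scene")
print("campos",-T[:3,:3].T@T[:3,3],-T2[:3,:3].T@T2[:3,3])
top=[((498,309),(0,-.232,.072)),((183,398),(-.023,.035,.032)),((268,385),(-.023,-.035,.032)),((222,366),(0,0,.032)),((375,331),(0,-.1295,.05)),((427,324),(0,-.171,.061)),((326,339),(0,-.0885,.045)),((172,332),(.031,.036,.012)),((200,220),(.113,0,.0487))]
sc=[((400,224),(0,-.232,.072)),((382,270),(0,-.17,.061)),((362,432),(-.023,.035,.032)),((384,382),(-.023,-.035,.032))]
def res(s,full=False):
    a=proj(K,T,jw(s,[p for _,p in top]))-(np.array([u for u,_ in top])/4+[230,130])
    b=proj(K2,T2,jw(s,[p for _,p in sc]))-(np.array([u for u,_ in sc])/4.5+[240,130])
    if full: print(a.round(1).tolist(),b.round(1).tolist())
    return np.r_[a.ravel(),b.ravel()]
r=least_squares(res,[.45,.1,.15],loss="soft_l1"); s=r.x
print(s,np.degrees(s[2])); res(s,True); np.save("s.npy",s)
for n,p in dict(post=(0,-.232,.055),tail=(0,-.162,.061),nose=(0,-.097,.045),box=(0,0,.022),rear=(-.06,0,.022),end=(.115,0,.027)).items(): print(n,jw(s,[p]).round(4)[0])
for n,c,uv,z in [("monitor","top",(270,148),.1),("deskedge","top",(300,276),0),("yellow","top",(330,178),.02),("brown","top",(255,254),.02),("bottle","top",(390,154),.1)]: print(n,onplane(K,T,uv,z).round(3))
E
```

```text
campos [0.49293905 0.02755058 1.4592396 ] [0.06280361 1.12444157 0.86092408]
[0.50757293 0.10910504 0.18471353] 10.583305909374003
[[0.8, -0.1], [0.3, -0.2], [-0.1, -0.8], [-0.3, -1.0], [0.1, 0.4], [-0.2, -0.3], [0.0, 0.7], [0.3, 0.5], [-1.3, 1.6]] [[0.2, -0.9], [1.0, -1.0], [-0.3, 0.5], [-1.1, 0.3]]
post [ 0.5502 -0.1189  0.055 ]
tail [ 0.5373 -0.0501  0.061 ]
nose [0.5254 0.0138 0.045 ]
box [0.5076 0.1091 0.022 ]
rear [0.4486 0.0981 0.022 ]
end [0.6206 0.1302 0.027 ]
monitor [0.737 0.154 0.1  ]
deskedge [0.322 0.061 0.   ]
yellow [ 0.65 -0.04  0.02]
brown [0.397 0.21  0.02 ]
bottle [ 0.718 -0.227  0.1  ]
```

Call:
apply_moves([
  {"tx": 30,"ty": -15,"tz": 0,"roll": -0.56,"hand": -1},
  {"tx": 30,"ty": -15,"tz": 0,"roll": -0.56,"hand": -1},
  {"tx": 30,"ty": -15,"tz": 0,"roll": -0.56,"hand": -1},
  {"tx": 30,"ty": -15,"tz": 0,"roll": -0.56,"hand": -1},
  {"tx": 30,"ty": -15,"tz": 0,"roll": -0.56,"hand": -1},
  {"tx": 30,"ty": -15,"tz": 0,"roll": -0.56,"hand": -1},
  {"tx": 37.3,"ty": -65.7,"tz": 0,"roll": -1.12,"hand": -1},
  {"tx": 37.3,"ty": -65.7,"tz": 0,"roll": -1.12,"hand": -1},
  {"tx": 37.3,"ty": -65.7,"tz": 0,"roll": -1.12,"hand": -1},
  {"tx": 37.3,"ty": -65.7,"tz": 0,"roll": -1.12,"hand": -1},
  {"tx": 37.3,"ty": -65.7,"tz": 0,"roll": -1.12,"hand": -1},
  {"tx": 37.3,"ty": -65.7,"tz": 0,"roll": -1.12,"hand": -1},
  {"tx": 37.3,"ty": -65.7,"tz": 0,"roll": -1.12,"hand": -1},
  {"tx": 37.3,"ty": -65.7,"tz": 0,"roll": -1.12,"hand": -1},
  {"tx": 37.3,"ty": -65.7,"tz": 0,"roll": -1.12,"hand": -1},
  {"tx": 37.3,"ty": -65.7,"tz": 0,"roll": -1.12,"hand": -1},
  {"tx": 37.3,"ty": -65.7,"tz": 0,"roll": -1.12,"hand": -1},
  {"tx": 37.3,"ty": -65.7,"tz": 0,"roll": -1.12,"hand": -1},
])

```text
clock: 3.1
eef_pos: [0.5378, -0.06, 0.2397]
orientation: [180.0, 0.1, 100.1]
contact_force: [0.3, 0.6, -1.4]
opening: -0.002
finger_force: 0.0
```

Call:
apply_moves([
  {"tx": 0,"ty": 0,"tz": -5},
  {"tx": 0,"ty": 0,"tz": -10},
  {"tx": 0,"ty": 0,"tz": -15},
  {"tx": 0,"ty": 0,"tz": -15.5},
  {"tx": 0,"ty": 0,"tz": -15.5},
  {"tx": 0,"ty": 0,"tz": -15.5},
])

```text
$.plan[0]: bad value
```

```bash
python3 - <<'E'
from h import *
print(env.observe()["eef_pos"])
a,K,T=cam("scene"); b,_,_=cam("top")
cv2.imwrite("pics/c.png",np.hstack([cv2.resize(a[140:240,270:370],(390,500),interpolation=2)[:, :],cv2.resize(b[150:250,260:360],(400,500),interpolation=2)]))
s=np.load("s.npy"); print(proj(K,T,jw(s,[(0,-.162,.061),(0,-.232,.072)])))
E
```

```text
[ 0.53781038 -0.06000113  0.23974938]
[[325.45564229 190.02924259]
 [329.06665809 178.84420236]]
```

View pics/c.png

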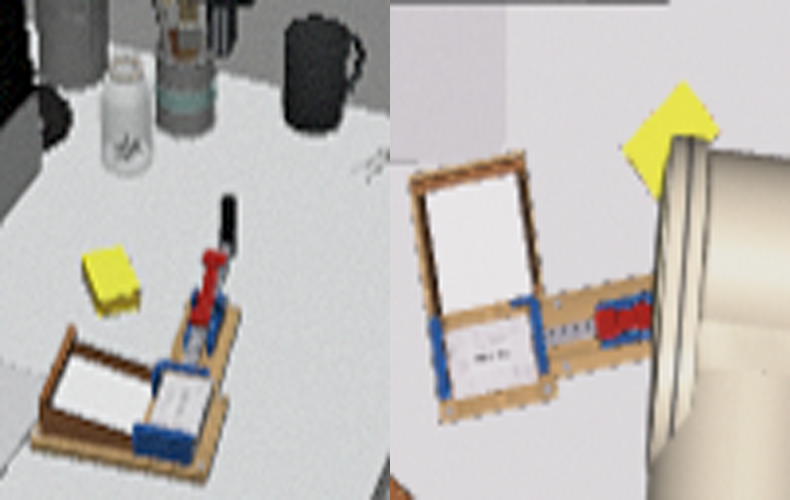

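Call:
apply_moves([
  {"tx": 0,"ty": 0.7,"tz": -5,"roll": 0,"hand": -1},
  {"tx": 0,"ty": 0.7,"tz": -10,"roll": 0,"hand": -1},
  {"tx": 0,"ty": 0.7,"tz": -15,"roll": 0,"hand": -1},
  {"tx": 0,"ty": 0.7,"tz": -15.8,"roll": 0,"hand": -1},
  {"tx": 0,"ty": 0.7,"tz": -15.8,"roll": 0,"hand": -1},
  {"tx": 0,"ty": 0.7,"tz": -15.8,"roll": 0,"hand": -1},
])

```text
clock: 3.8
eef_pos: [0.5393, -0.0467, 0.0837]
orientation: [179.8, 0.0, 100.6]
contact_force: [0.1, -0.1, 0.4]
opening: 0.003
finger_force: 0.0
```

```bash
python3 - <<'E'
from h import *
print(env.observe()["eef_pos"])
a,K,T=cam("scene")
cv2.imwrite("pics/d.png",cv2.resize(a[140:240,270:370],(600,600),interpolation=2))
E
```

```text
[ 0.53930001 -0.04666667  0.08369677]
```

View pics/d.png

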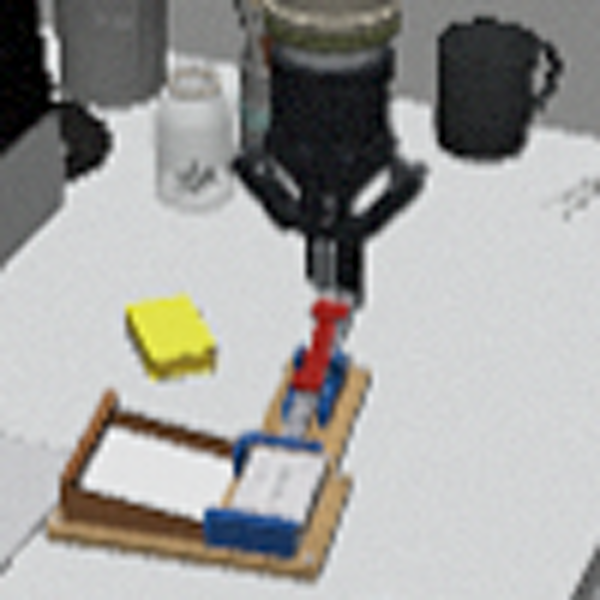

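Call:
apply_moves([
  {"tx": 0,"ty": -0.5,"tz": -0.7,"roll": 0,"hand": -1},
  {"tx": 0,"ty": -0.5,"tz": -1.4,"roll": 0,"hand": -1},
  {"tx": 0,"ty": -0.6,"tz": -2.0,"roll": 0,"hand": -1},
  {"tx": 0,"ty": -0.7,"tz": -2.5,"roll": 0,"hand": -1},
  {"tx": 0,"ty": -0.7,"tz": -2.8,"roll": 0,"hand": -1},
  {"tx": 0,"ty": -0.7,"tz": -2.8,"roll": 0,"hand": -1},
  {"tx": 0,"ty": -0.7,"tz": -2.8,"roll": 0,"hand": -1},
])

```text
clock: 4.55
eef_pos: [0.5392, -0.0556, 0.0557]
orientation: [179.8, 0.0, 100.5]
contact_force: [-7.2, -4.4, 27.5]
opening: -0.002
finger_force: 13.4
```

Call:
apply_moves([
  {"tx": 0,"ty": 0,"tz": 0.5,"roll": 0,"hand": -1},
  {"tx": 0,"ty": 0,"tz": 3,"roll": 0,"hand": -1},
  {"tx": 0,"ty": 0,"tz": 5,"roll": 0,"hand": -1},
  {"tx": 0,"ty": 0,"tz": 5,"roll": 0,"hand": -1},
])

```text
clock: 4.95
eef_pos: [0.5391, -0.054, 0.1054]
orientation: [179.8, -0.0, 100.5]
contact_force: [0.2, 0.2, -0.4]
opening: 0.0
finger_force: 0.0
```

```bash
python3 - <<'E'
from h import *
print(env.observe()["eef_pos"])
a,K,T=cam("scene")
cv2.imwrite("pics/e.png",cv2.resize(a[150:220,290:360],(600,600),interpolation=2))
E
```

```text
[ 0.53912371 -0.05404446  0.10537348]
```

View pics/e.png

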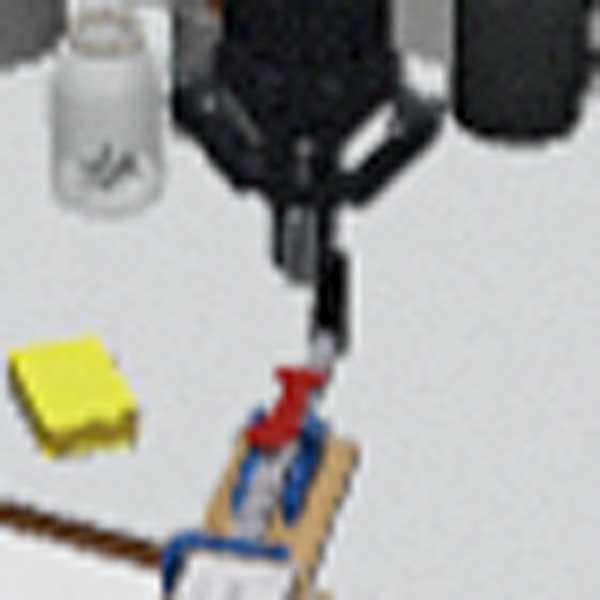

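Call:
apply_moves([
  {"tx": 0.5,"ty": -3,"tz": 1,"roll": 0,"hand": 1},
  {"tx": 1.1,"ty": -6.4,"tz": 1,"roll": 0,"hand": 1},
  {"tx": 1.1,"ty": -6.4,"tz": 1,"roll": 0,"hand": 1},
  {"tx": 1.1,"ty": -6.4,"tz": 1,"roll": 0,"hand": 1},
  {"tx": 1.1,"ty": -6.4,"tz": 1,"roll": 0,"hand": 1},
  {"tx": 1.1,"ty": -6.4,"tz": -2,"roll": 0,"hand": 1},
  {"tx": 1.1,"ty": -6.4,"tz": -5.9,"roll": 0,"hand": 1},
  {"tx": 1.1,"ty": -6.4,"tz": -5.9,"roll": 0,"hand": 1},
  {"tx": 1.1,"ty": -6.4,"tz": -5.9,"roll": 0,"hand": -1},
  {"tx": 1.1,"ty": -6.4,"tz": -5.9,"roll": 0,"hand": -1},
  {"tx": 1.1,"ty": -6.4,"tz": -5.9,"roll": 0,"hand": -1},
  {"tx": 1.1,"ty": -6.4,"tz": -5.9,"roll": 0,"hand": -1},
  {"tx": 1.1,"ty": -6.4,"tz": -5.9,"roll": 0,"hand": -1},
  {"tx": 1.1,"ty": -6.4,"tz": -5.9,"roll": 0,"hand": -1},
  {"tx": 1.1,"ty": -6.4,"tz": -5.9,"roll": 0,"hand": -1},
  {"tx": 1.1,"ty": -6.4,"tz": -5.9,"roll": 0,"hand": -1},
], squeeze=40)

```text
clock: 6.6
eef_pos: [0.5504, -0.1179, 0.0454]
orientation: [179.8, 0.0, 100.6]
contact_force: [4.5, 0.7, 4.6]
opening: 0.199
finger_force: 39.9
```

Call:
apply_moves([
  {"tx": 0.1,"ty": -0.6,"tz": 0,"roll": 0,"hand": -1},
  {"tx": 0.2,"ty": -1.2,"tz": 0,"roll": 0,"hand": -1},
  {"tx": 0.3,"ty": -1.8,"tz": 0,"roll": 0,"hand": -1},
  {"tx": 0.45,"ty": -2.4,"tz": 0,"roll": 0,"hand": -1},
  {"tx": 0.55,"ty": -3.0,"tz": 0,"roll": 0,"hand": -1},
  {"tx": 0.65,"ty": -3.6,"tz": 0,"roll": 0,"hand": -1},
  {"tx": 0.7,"ty": -3.9,"tz": 0,"roll": 0,"hand": -1},
  {"tx": 0.75,"ty": -4.1,"tz": 0,"roll": 0,"hand": -1},
  {"tx": 0.75,"ty": -4.1,"tz": 0,"roll": 0,"hand": -1},
  {"tx": 0.75,"ty": -4.1,"tz": 0,"roll": 0,"hand": -1},
])

```text
clock: 7.6
eef_pos: [0.5574, -0.1578, 0.0453]
orientation: [179.9, -0.1, 100.6]
contact_force: [2.2, 5.1, 8.5]
opening: 0.205
finger_force: 40.4
```

Call:
apply_moves([
  {"tx": 0,"ty": 0,"tz": 0,"roll": 0,"hand": 1},
  {"tx": 0,"ty": 0,"tz": 0,"roll": 0,"hand": 1},
  {"tx": 0,"ty": 0,"tz": 0,"roll": 0,"hand": 1},
  {"tx": 0,"ty": 0,"tz": 4,"roll": 0,"hand": 1},
  {"tx": 0,"ty": 0,"tz": 9,"roll": 0,"hand": 0},
  {"tx": -4,"ty": 3,"tz": 9,"roll": 0,"hand": -1},
  {"tx": -8,"ty": 6,"tz": 9,"roll": 0,"hand": -1},
  {"tx": -11.4,"ty": 9,"tz": 9,"roll": 0,"hand": -1},
  {"tx": -11.4,"ty": 13,"tz": 9,"roll": 0,"hand": -1},
  {"tx": -11.4,"ty": 17,"tz": 9,"roll": 0,"hand": -1},
  {"tx": -11.4,"ty": 21,"tz": 9,"roll": 0,"hand": -1},
  {"tx": -11.4,"ty": 25.5,"tz": 9,"roll": 0,"hand": -1},
  {"tx": -11.4,"ty": 25.5,"tz": 9,"roll": 0,"hand": -1},
  {"tx": -11.4,"ty": 25.5,"tz": 9,"roll": 0,"hand": -1},
])

```text
clock: 9.0
eef_pos: [0.4419, 0.0962, 0.134]
orientation: [-180.0, 0.0, 100.6]
contact_force: [0.4, -0.6, -0.0]
opening: 0.002
finger_force: 0.0
```

```bash
python3 - <<'E'
from h import *
print(env.observe()["eef_pos"])
a,K,T=cam("scene"); b,K1,T1=cam("top")
s=np.load("s.npy"); m=cv2.resize(a[150:230,270:350],(400,400),interpolation=2)
n=cv2.resize(b[160:240,260:340],(400,400),interpolation=2)
for P in [(-.023,.035,.032),(-.023,-.035,.032),(.023,.035,.032),(.023,-.035,.032),(.115,0,.027)]:
    for im,k,t,o in((m,K,T,(270,150)),(n,K1,T1,(260,160))):
        u=(proj(k,t,jw(s,[P]))[0]-o)*5+2; cv2.circle(im,tuple(int(v) for v in u),2,(0,255,0),-1)
cv2.imwrite("pics/f.png",np.hstack([m,n]))
E
```

```text
[0.44192502 0.09615529 0.13404611]
```

View pics/f.png

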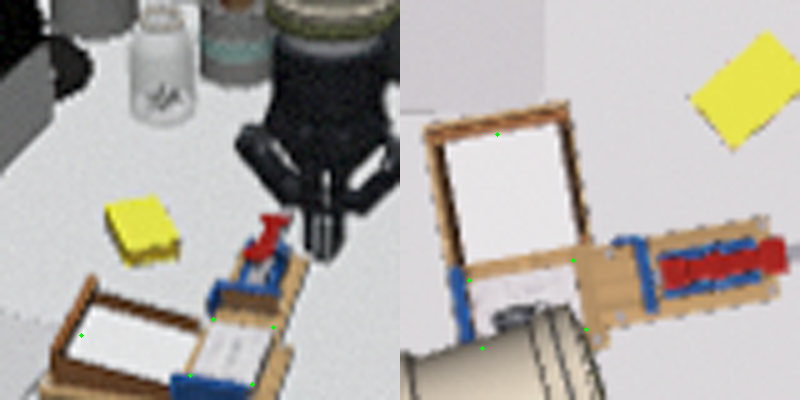

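Call:
apply_moves([
  {"tx": 0,"ty": 0,"tz": -4,"roll": 0,"hand": -1},
  {"tx": 0,"ty": 0,"tz": -8,"roll": 0,"hand": -1},
  {"tx": 0,"ty": 0,"tz": -10.7,"roll": 0,"hand": -1},
  {"tx": 0,"ty": 0,"tz": -10.7,"roll": 0,"hand": -1},
  {"tx": 0.5,"ty": 0.1,"tz": -10.7,"roll": 0,"hand": -1},
  {"tx": 1.0,"ty": 0.2,"tz": -10.7,"roll": 0,"hand": -1},
  {"tx": 1.5,"ty": 0.28,"tz": -10.7,"roll": 0,"hand": -1},
  {"tx": 2.0,"ty": 0.37,"tz": -10.7,"roll": 0,"hand": -1},
  {"tx": 2.5,"ty": 0.46,"tz": -10.7,"roll": 0,"hand": -1},
  {"tx": 3.0,"ty": 0.56,"tz": -10.7,"roll": 0,"hand": -1},
  {"tx": 3.5,"ty": 0.65,"tz": -10.7,"roll": 0,"hand": -1},
  {"tx": 3.5,"ty": 0.65,"tz": -10.7,"roll": 0,"hand": -1},
])

```text
clock: 10.3
eef_pos: [0.4779, 0.1025, 0.0274]
orientation: [180.0, 0.0, 100.5]
contact_force: [0.6, 0.1, 0.9]
opening: -0.006
finger_force: 0.0
```

Call:
apply_moves([
  {"tx": 0.6,"ty": 0.11,"tz": 0,"roll": 0,"hand": -1},
  {"tx": 1.2,"ty": 0.22,"tz": 0,"roll": 0,"hand": -1},
  {"tx": 1.8,"ty": 0.33,"tz": 0,"roll": 0,"hand": -1},
  {"tx": 2.4,"ty": 0.45,"tz": 0,"roll": 0,"hand": -1},
  {"tx": 3.0,"ty": 0.56,"tz": 0.1,"roll": 0,"hand": -1},
  {"tx": 3.6,"ty": 0.67,"tz": 0.2,"roll": 0,"hand": -1},
  {"tx": 4.2,"ty": 0.78,"tz": 0.3,"roll": 0,"hand": -1},
  {"tx": 4.8,"ty": 0.9,"tz": 0.4,"roll": 0,"hand": -1},
  {"tx": 5.4,"ty": 1.01,"tz": 0.5,"roll": 0,"hand": -1},
  {"tx": 6.0,"ty": 1.12,"tz": 0.6,"roll": 0,"hand": -1},
  {"tx": 6.6,"ty": 1.23,"tz": 0.7,"roll": 0,"hand": -1},
  {"tx": 6.6,"ty": 1.23,"tz": 0.7,"roll": 0,"hand": -1},
])

```text
clock: 11.5
eef_pos: [0.5443, 0.115, 0.0346]
orientation: [179.9, 0.0, 100.5]
contact_force: [0.3, 0.6, 0.8]
opening: -0.002
finger_force: 0.0
```

```bash
python3 - <<'E'
from h import *
print(env.observe()["eef_pos"])
a,K,T=cam("scene"); b,K1,T1=cam("top")
m=cv2.resize(a[170:250,270:350],(400,400),interpolation=2)
n=cv2.resize(b[160:240,260:340],(400,400),interpolation=2)
cv2.imwrite("pics/g.png",np.hstack([m,n]))
E
```

```text
[0.54428775 0.11496599 0.03461574]
```

View pics/g.png

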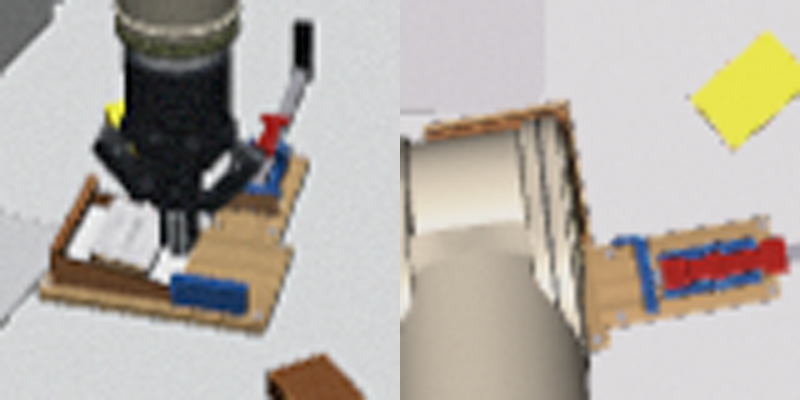

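Call:
apply_moves([
  {"tx": 0.3,"ty": 0.06,"tz": 0.05,"roll": 0,"hand": -1},
  {"tx": 0.6,"ty": 0.11,"tz": 0.1,"roll": 0,"hand": -1},
  {"tx": 0.9,"ty": 0.17,"tz": 0.1,"roll": 0,"hand": -1},
  {"tx": 0.9,"ty": 0.17,"tz": 0.1,"roll": 0,"hand": -1},
])

```text
clock: 12.0
eef_pos: [0.5522, 0.1164, 0.0355]
orientation: [-180.0, -0.0, 100.5]
contact_force: [-3.9, -0.3, 5.2]
opening: 0.0
finger_force: 2.7
```

Call:
apply_moves([
  {"tx": 0.1,"ty": 0.02,"tz": 0,"roll": 0,"hand": -1},
  {"tx": 0.2,"ty": 0.04,"tz": 0,"roll": 0,"hand": -1},
  {"tx": 0.2,"ty": 0.04,"tz": 0,"roll": 0,"hand": -1},
])

```text
clock: 12.3
eef_pos: [0.5533, 0.1166, 0.0355]
orientation: [-179.9, -0.0, 100.5]
contact_force: [-8.3, -2.0, 10.6]
opening: -0.001
finger_force: 6.1
```

Call:
apply_moves([
  {"tx": -2,"ty": -0.37,"tz": 0,"roll": 0,"hand": -1},
  {"tx": -5,"ty": -0.9,"tz": 1,"roll": 0,"hand": -1},
  {"tx": -9,"ty": -1.7,"tz": 5,"roll": 0,"hand": -1},
  {"tx": -12,"ty": -5,"tz": 10,"roll": 0,"hand": -1},
  {"tx": -12,"ty": -10,"tz": 10,"roll": 0,"hand": -1},
  {"tx": -12,"ty": -15,"tz": 10,"roll": 0,"hand": -1},
  {"tx": -12,"ty": -20,"tz": 10,"roll": 0,"hand": -1},
  {"tx": -12,"ty": -20,"tz": 10,"roll": 0,"hand": -1},
])

```text
clock: 13.1
eef_pos: [0.4341, -0.0881, 0.1362]
orientation: [179.9, 0.0, 100.2]
contact_force: [-0.1, 0.9, 0.0]
opening: 0.002
finger_force: 0.0
```

```bash
python3 - <<'E'
from h import *
print(env.observe()["eef_pos"])
a,K,T=cam("scene"); b,K1,T1=cam("top")
s=np.load("s.npy"); 
m=cv2.resize(a[180:240,270:330],(400,400),interpolation=2)
n=cv2.resize(b[170:240,260:330],(400,400),interpolation=2)
c,si=np.cos(np.radians(10)),np.sin(np.radians(10))
for dx,dy in [(-.023,.035),(-.023,-.035),(.023,.035),(.023,-.035)]:
    P=(.090+dx*c-.01*si,dy-.0025,.033+dx*si+.01*c)
    for im,k,t,o,f in((m,K,T,(270,180),400/60),(n,K1,T1,(260,170),400/70)):
        u=(proj(k,t,jw(s,[P]))[0]-o)*f+f/2; cv2.circle(im,tuple(int(v) for v in u),2,(0,255,0),-1)
cv2.imwrite("pics/i.png",np.hstack([m,n]))
E
```

```text
[ 0.4340833  -0.0881053   0.13619384]
```

View pics/i.png

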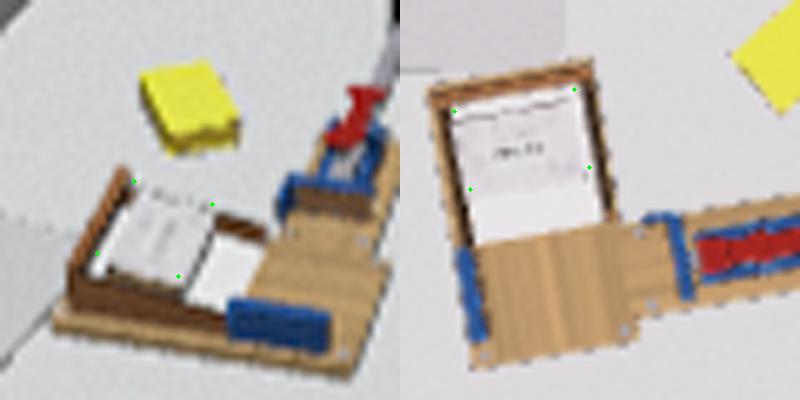

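Call:
apply_moves([
  {"tx": 2.3,"ty": 5,"tz": 0,"roll": 0,"hand": -1},
  {"tx": 4.4,"ty": 9.5,"tz": 0,"roll": 0,"hand": -1},
  {"tx": 6.3,"ty": 14,"tz": 0,"roll": 0,"hand": -1},
  {"tx": 8.2,"ty": 18,"tz": 0,"roll": 0,"hand": -1},
  {"tx": 9.1,"ty": 20,"tz": 0,"roll": 0,"hand": -1},
  {"tx": 9.1,"ty": 20,"tz": 0,"roll": 0,"hand": -1},
  {"tx": 9.1,"ty": 20,"tz": -4.5,"roll": 0,"hand": -1},
  {"tx": 9.1,"ty": 20,"tz": -9,"roll": 0,"hand": -1},
  {"tx": 9.1,"ty": 20,"tz": -9.5,"roll": 0,"hand": -1},
  {"tx": 9.7,"ty": 20.1,"tz": -9.5,"roll": 0,"hand": -1},
  {"tx": 10.3,"ty": 20.2,"tz": -9.5,"roll": 0,"hand": -1},
  {"tx": 10.9,"ty": 20.3,"tz": -9.5,"roll": 0,"hand": -1},
  {"tx": 11.5,"ty": 20.45,"tz": -9.5,"roll": 0,"hand": -1},
  {"tx": 11.8,"ty": 20.5,"tz": -9.5,"roll": 0,"hand": -1},
  {"tx": 11.8,"ty": 20.5,"tz": -9.5,"roll": 0,"hand": -1},
])

```text
clock: 14.7
eef_pos: [0.5529, 0.1219, 0.0407]
orientation: [180.0, -0.0, 100.5]
contact_force: [-0.6, -0.0, 0.2]
opening: -0.003
finger_force: 0.0
```

Call:
apply_moves([
  {"tx": -0.4,"ty": -0.5,"tz": 0.1,"roll": 0,"hand": -1},
  {"tx": -0.2,"ty": -0.5,"tz": 0.1,"roll": 0,"hand": -1},
  {"tx": 0.1,"ty": -0.5,"tz": 0.1,"roll": 0,"hand": -1},
  {"tx": 0.3,"ty": -0.45,"tz": 0.1,"roll": 0,"hand": -1},
  {"tx": 0.4,"ty": -0.45,"tz": 0.1,"roll": 0,"hand": -1},
  {"tx": 0.4,"ty": -0.45,"tz": 0.1,"roll": 0,"hand": -1},
])

```text
clock: 15.3
eef_pos: [0.5564, 0.1174, 0.0413]
orientation: [180.0, 0.0, 100.5]
contact_force: [-0.5, 0.4, 0.6]
opening: 0.002
finger_force: 0.0
```

Call:
apply_moves([
  {"tx": 0.1,"ty": 0.02,"tz": 0.05,"roll": 0,"hand": -1},
  {"tx": 0.2,"ty": 0.04,"tz": 0.05,"roll": 0,"hand": -1},
  {"tx": 0.3,"ty": 0.06,"tz": 0.05,"roll": 0,"hand": -1},
  {"tx": 0.3,"ty": 0.06,"tz": 0.05,"roll": 0,"hand": -1},
])

```text
clock: 15.7
eef_pos: [0.5592, 0.1179, 0.0418]
orientation: [-180.0, -0.0, 100.5]
contact_force: [-1.1, -0.6, -0.0]
opening: -0.004
finger_force: 0.4
```

Call:
apply_moves([
  {"tx": 0.1,"ty": 0.02,"tz": 0,"roll": 0,"hand": -1},
  {"tx": 0.2,"ty": 0.04,"tz": 0,"roll": 0,"hand": -1},
  {"tx": 0.3,"ty": 0.06,"tz": 0.05,"roll": 0,"hand": -1},
  {"tx": 0.3,"ty": 0.06,"tz": 0.05,"roll": 0,"hand": -1},
])

```text
clock: 16.1
eef_pos: [0.5626, 0.1186, 0.0424]
orientation: [180.0, 0.0, 100.5]
contact_force: [0.1, -0.2, -0.7]
opening: 0.002
finger_force: 0.1
```

Call:
apply_moves([
  {"tx": 0.1,"ty": 0.02,"tz": 0,"roll": 0,"hand": -1},
  {"tx": 0.2,"ty": 0.04,"tz": 0,"roll": 0,"hand": -1},
  {"tx": 0.2,"ty": 0.04,"tz": 0,"roll": 0,"hand": -1},
])

```text
clock: 16.4
eef_pos: [0.5644, 0.1189, 0.0424]
orientation: [180.0, 0.0, 100.5]
contact_force: [-0.4, 0.2, 1.7]
opening: -0.001
finger_force: 0.8
```

```bash
python3 - <<'E'
from h import *
o=env.observe();print(o["eef_pos"],o["contact_force"])
for c in ("scene","top"):
    print(c,[(d["box"],round(d["p"],2)) for d in env.find_in("box_centre",c)])
a,K,T=cam("scene"); cv2.imwrite("pics/j_raw.png",a)
np.savez("cs.npz",K=K,T=T)
# tip z from picture g: pixel, tool at (.5443,.115)
R,t=T[:3,:3],T[:3,3];C=-R.T@t
d=R.T@np.linalg.solve(K,[305.3,220.3,1]); l=np.dot(np.array([.5443,.115])-C[:2],d[:2])/np.dot(d[:2],d[:2]); print("tip",C+l*d)
E
```

```text
[0.56435325 0.11891092 0.0423596 ] [-0.40404004  0.20958069  1.73964803]
scene [([324.0, 240.0, 25.0, 24.1], 0.6), ([293.1, 192.9, 9.5, 10.2], 0.59), ([282.9, 210.4, 21.2, 13.8], 0.49)]
top [([319.1, 166.1, 24.1, 21.4], 0.68), ([246.6, 240.5, 21.8, 31.6], 0.66), ([267.0, 186.6, 26.7, 19.2], 0.65)]
tip [0.54764853 0.1166109  0.02276556]
```

Call:
apply_moves([
  {"tx": 0.1,"ty": 0.02,"tz": 0,"roll": 0,"hand": -1},
  {"tx": 0.2,"ty": 0.04,"tz": 0,"roll": 0,"hand": -1},
  {"tx": 0.2,"ty": 0.04,"tz": 0,"roll": 0,"hand": -1},
])

```text
clock: 16.85
eef_pos: [0.5664, 0.1193, 0.0423]
orientation: [180.0, 0.0, 100.5]
contact_force: [-1.8, 0.2, 1.3]
opening: -0.002
finger_force: 0.8
```

Call:
apply_moves([
  {"tx": -2,"ty": -0.37,"tz": 0,"roll": 0,"hand": -1},
  {"tx": -5,"ty": -0.9,"tz": 2,"roll": 0,"hand": -1},
  {"tx": -9,"ty": -1.7,"tz": 6,"roll": 0,"hand": -1},
  {"tx": -12,"ty": -5,"tz": 9,"roll": 0,"hand": -1},
  {"tx": -12,"ty": -10,"tz": 9,"roll": 0,"hand": -1},
  {"tx": -12,"ty": -15,"tz": 9,"roll": 0,"hand": -1},
  {"tx": -12,"ty": -20,"tz": 9,"roll": 0,"hand": -1},
  {"tx": -12,"ty": -20,"tz": 9,"roll": 0,"hand": -1},
])

```text
clock: 17.65
eef_pos: [0.4461, -0.0865, 0.1331]
orientation: [179.9, 0.1, 100.1]
contact_force: [0.0, 1.5, -0.9]
opening: 0.001
finger_force: 0.0
```

```bash
python3 - <<'E'
from h import *
print(env.observe()["eef_pos"])
old=cv2.imread("pics/i.png")
a,K,T=cam("scene"); b,K1,T1=cam("top")
cv2.imwrite("pics/k_s.png",a);cv2.imwrite("pics/k_t.png",b)
np.savez("ct.npz",K=K1,T=T1)
m=cv2.resize(a[185:235,270:320],(400,400),interpolation=2)
n=cv2.resize(b[175:225,255:305],(400,400),interpolation=2)
cv2.imwrite("pics/k.png",np.hstack([m,n]))
s=np.load("s.npy")
g=b.astype(float).mean(2)
for y in(-.02,-.0025,.015):
  P=[(x,y,.012+max(0,(x-.031)*.1763)) for x in np.arange(.02,.131,.003)]
  uv=proj(K1,T1,jw(s,P)).astype(np.float32); v=cv2.remap(g.astype(np.float32),uv[:,0],uv[:,1],1).ravel()
  print(y,[f"{p[0]*1000:.0f}:{q:.0f}" for p,q in zip(P,v)])
E
```

```text
[ 0.44610812 -0.08645008  0.13305719]
-0.02 ['20:151', '23:150', '26:150', '29:151', '32:159', '35:212', '38:230', '41:231', '44:231', '47:232', '50:231', '53:232', '56:231', '59:232', '62:232', '65:231', '68:227', '71:219', '74:214', '77:214', '80:216', '83:218', '86:220', '89:220', '92:221', '95:220', '98:220', '101:219', '104:216', '107:215', '110:213', '113:199', '116:140', '119:114', '122:100', '125:113', '128:162']
-0.0025 ['20:159', '23:160', '26:160', '29:159', '32:161', '35:213', '38:230', '41:232', '44:232', '47:232', '50:231', '53:231', '56:232', '59:232', '62:232', '65:230', '68:225', '71:221', '74:220', '77:220', '80:218', '83:220', '86:224', '89:210', '92:202', '95:214', '98:218', '101:210', '104:210', '107:218', '110:219', '113:194', '116:158', '119:125', '122:108', '125:120', '128:158']
0.015 ['20:149', '23:150', '26:150', '29:150', '32:149', '35:212', '38:230', '41:232', '44:231', '47:232', '50:232', '53:232', '56:231', '59:232', '62:232', '65:232', '68:227', '71:223', '74:221', '77:220', '80:220', '83:222', '86:225', '89:209', '92:180', '95:204', '98:220', '101:219', '104:218', '107:216', '110:217', '113:213', '116:170', '119:127', '122:111', '125:114', '128:148']
```

View pics/k.png

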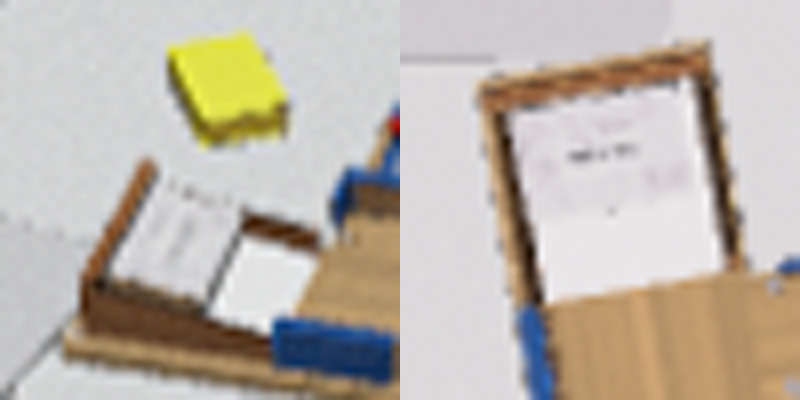

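Call:
apply_moves([
  {"tx": 4,"ty": 3,"tz": 0,"roll": 0,"hand": -1},
  {"tx": 6,"ty": 6.5,"tz": 0,"roll": 0,"hand": -1},
  {"tx": 8.0,"ty": 10,"tz": 0,"roll": 0,"hand": -1},
  {"tx": 8.0,"ty": 10,"tz": 0,"roll": 0,"hand": -1},
  {"tx": 8.0,"ty": 10,"tz": 0,"roll": 0,"hand": -1},
  {"tx": 8.0,"ty": 10,"tz": -4,"roll": 0,"hand": -1},
  {"tx": 8.0,"ty": 10,"tz": -5,"roll": 0,"hand": -1},
  {"tx": 8.0,"ty": 10,"tz": -5,"roll": 0,"hand": -1},
])

```text
clock: 18.55
eef_pos: [0.5247, 0.0188, 0.0811]
orientation: [-179.8, 0.0, 100.5]
contact_force: [0.1, 0.9, 1.2]
opening: 0.002
finger_force: 0.0
```

Call:
apply_moves([
  {"tx": 0.15,"ty": -0.3,"tz": -0.7,"roll": 0,"hand": -1},
  {"tx": 0.15,"ty": -0.3,"tz": -1.3,"roll": 0,"hand": -1},
  {"tx": 0.15,"ty": -0.3,"tz": -1.8,"roll": 0,"hand": -1},
  {"tx": 0.15,"ty": -0.3,"tz": -2.2,"roll": 0,"hand": -1},
  {"tx": 0.15,"ty": -0.3,"tz": -2.5,"roll": 0,"hand": -1},
  {"tx": 0.15,"ty": -0.3,"tz": -2.5,"roll": 0,"hand": -1},
])

```text
clock: 19.15
eef_pos: [0.5276, 0.0163, 0.0571]
orientation: [-180.0, 0.0, 100.6]
contact_force: [-0.1, -0.4, 0.5]
opening: 0.004
finger_force: 0.0
```

Call:
apply_moves([
  {"tx": 0,"ty": 0,"tz": -0.2,"roll": 0,"hand": -1},
  {"tx": 0,"ty": 0,"tz": -0.4,"roll": 0,"hand": -1},
  {"tx": 0,"ty": 0,"tz": -0.4,"roll": 0,"hand": -1},
])

```text
clock: 19.45
eef_pos: [0.5277, 0.0163, 0.0532]
orientation: [-180.0, 0.0, 100.5]
contact_force: [0.3, 0.5, -0.5]
opening: 0.004
finger_force: 0.0
```

Call:
apply_moves([
  {"tx": 0,"ty": 0,"tz": -0.15,"roll": 0,"hand": -1},
  {"tx": 0,"ty": 0,"tz": -0.3,"roll": 0,"hand": -1},
  {"tx": 0,"ty": 0,"tz": -0.3,"roll": 0,"hand": -1},
])

```text
clock: 19.75
eef_pos: [0.5281, 0.0163, 0.0523]
orientation: [180.0, -0.1, 100.5]
contact_force: [-10.8, 1.3, 28.5]
opening: 0.001
finger_force: 14.5
```

Call:
apply_moves([
  {"tx": 0,"ty": 0,"tz": 0.5,"roll": 0,"hand": -1},
  {"tx": 0,"ty": 0,"tz": 4,"roll": 0,"hand": -1},
  {"tx": 0,"ty": 0,"tz": 9,"roll": 0,"hand": -1},
  {"tx": -5,"ty": 0,"tz": 11,"roll": 0,"hand": -1},
  {"tx": -10,"ty": 0,"tz": 11,"roll": 0,"hand": -1},
  {"tx": -10,"ty": 0,"tz": 11,"roll": 0,"hand": -1},
  {"tx": -10,"ty": 0,"tz": 11,"roll": 0,"hand": -1},
])

```text
clock: 20.45
eef_pos: [0.427, 0.0165, 0.1607]
orientation: [179.9, -0.1, 100.6]
contact_force: [0.3, 0.2, 0.8]
opening: 0.0
finger_force: 0.0
```

```bash
python3 - <<'E'
from h import *
a,K,T=cam("scene"); cv2.imwrite("pics/l.png",a)
def red(im):
    c=im[160:225,305:345].astype(int); m=(c[...,2]>110)&(c[...,1]<70)&(c[...,0]<80)
    y,x=np.nonzero(m); return m.sum(),x.min()+305,x.max()+305,y.min()+160,y.max()+160
for f in("scene0","k_s","l"): print(f,red(cv2.imread(f"pics/{f}.png")))
k=cv2.imread("pics/k_s.png").astype(int); d=np.abs(a.astype(int)-k)[190:235,278:305].max(2); print("box change",(d>40).sum())
E
```

```text
scene0 (np.int64(56), np.int64(319), np.int64(327), np.int64(190), np.int64(204))
k_s (np.int64(36), np.int64(319), np.int64(327), np.int64(193), np.int64(201))
l (np.int64(60), np.int64(318), np.int64(327), np.int64(190), np.int64(204))
box change 0
```

Red pawl outline is back to its starting (down) shape, and the box is unchanged at the stop. Handing in.

```bash
python3 -c "
from station import env
print(env.hand_in())"
```

```text
the job is handed in; nothing more can be done
None
```

I handed the job in at about 20.5 s of the 51 s allowed. By the last camera check the box lies against the top stop, the pawl is back down and the bar was pulled back about 40 mm, but the hand-in gave no verdict.

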